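Lift, drain and hold a slide-staining rack

TASK

Take the slide rack by its fold-down handle, lift it straight out of its staining dish and, still above that dish, tip it about 30 degrees, one end down, for two seconds so that it drains back into the dish. Then bring it level again, carry it to the empty open dish and finish while holding it there in the gripper: still, level, centred over the dish, lined up with it and a few centimetres above its rim, ready to go in. Do not drag the dishes or disturb the other things on the bench.

Things in the scene. Friction and masses are not known exactly. Their poses are not given: they have to be found in the camera images.
- slide_rack: steel rack of microscope slides, 108 long (its x) x 80 wide (its y) x 44 mm high without the handle, about 0.3 kg; origin: centre of its underside, z up. It stands in stain_dish on the 5 mm dish floor, long axis along the dish's, 3 mm of play on each side. The slides are fixed in it. Lift it upright: crooked, it jams in the dish and drags it.
- bail (a joint): hinge of the rack's wire bail handle. The axis runs along the rack's x, 38 mm above the rack's underside, over its middle; the handle swings freely and falls back when let go. 0 = folded on its stop, leaning 1.0 rad (57 degrees) from upright to the rack's -y side, clear of the dish rim; 1.0 = upright; 2.0 = leaning as far to the +y side (rad).
- handle_grip (a point): middle of the handle's cross bar, on its axis: white grip tube, 10 mm diameter, 70 mm long, along the rack's x, 77 mm from the hinge axis (115 mm above the rack's underside when upright). Folded, it lies 65 mm beside the rack's middle (-y side), 85 mm above the worktop, outside and above the rim. The tube turns freely on the wire: held by it, handle and rack swing and hang level about its axis.
- stain_dish: white plastic staining dish that holds the rack at the start; loose, 0.35 kg. Outside 128 (its x) x 100 (its y) mm at the rim plus small tabs at the two ends (143 mm over the tabs), 62 mm high, inside 114 x 86 mm, floor 5 mm. Origin: centre of its underside, z up.
- rinse_dish: the empty open staining dish, same shape and frame as stain_dish; the rack is to be held over it
- lidded_dish: third such dish, closed with a flat lid (66 mm high, 80 mm at the lid's grip); leave alone
- rack_end_neg (a point): middle of the lower edge of the rack's end at its -x, 50 mm from its origin; drains over the dish if this end is the low one
- rack_end_pos (a point): the same at the rack's +x end
- amber_dropper: dropper bottle, 36 mm diameter, 113 mm high, bystander; origin at the underside
- glass_beaker: clear beaker, 62 mm diameter, 110 mm high, bystander; origin at the underside
- blue_cap_bottle: round glass bottle with screw cap, 70 mm diameter, 146 mm high, bystander; origin at the underside

How it is judged:
On the way, in this order (a step that is already met when the one before it is completed fails the run):
1. the rack is lifted clear above the rim of its dish (z of slide_rack in the frame of stain_dish above 0.067 m and horizontal distance between slide_rack and stain_dish below 0.08 m and contact force between slide_rack and the fingers above 1 N), for 0.2 s.
2. the rack is tipped 30 degrees (23 to 37), one end down, with the low end over the opening of the dish it came from and touching nothing, for at least 1 s (((angle between slide_rack's own x axis and vertical between 0.925025 and 1.16937 rad and x of rack_end_neg in the frame of stain_dish between -0.057 and 0.057 m and y of rack_end_neg in the frame of stain_dish between -0.043 and 0.043 m) or (angle between slide_rack's own x axis and vertical between 1.97222 and 2.21657 rad and x of rack_end_pos in the frame of stain_dish between -0.057 and 0.057 m and y of rack_end_pos in the frame of stain_dish between -0.043 and 0.043 m)) and angle between slide_rack's own y axis and vertical between 1.3708 and 1.7708 rad and contact force between slide_rack and the fingers above 1 N and contact force between slide_rack and stain_dish below 0.1 N and contact force between slide_rack and rinse_dish below 0.1 N and contact force between slide_rack and lidded_dish below 0.1 N), for 1 s.
At the end, for the whole second after the job is handed in: gripper holds the rack over the empty open dish: centres within 15 mm, underside 15 to 80 mm above the rim, level within 5 degrees, long axes within 8 degrees (either way round), at rest (under 20 mm/s), touching no dish; all dishes upright, within 3 cm of their starts (horizontal distance between slide_rack and rinse_dish below 0.015 m and z of slide_rack in the frame of rinse_dish between 0.077 and 0.142 m and angle between slide_rack's own z axis and vertical below 0.09 rad and angle between the x axis of slide_rack and the x axis of rinse_dish, either way round below 0.14 rad and linear speed of slide_rack below 0.02 m/s and angular speed of slide_rack below 0.15 rad/s and contact force between slide_rack and the fingers above 1 N and contact force between slide_rack and stain_dish below 0.1 N and contact force between slide_rack and rinse_dish below 0.1 N and contact force between slide_rack and lidded_dish below 0.1 N and distance of each of stain_dish, rinse_dish, lidded_dish from where it was at the start of the episode below 0.03 m and angle between each of stain_dish, rinse_dish, lidded_dish's own z axis and vertical below 0.1 rad); the arm keeps its last pose, push and grip.
It fails at once if a staining dish is dragged more than 4 cm or tipped over (distance of any of stain_dish, rinse_dish, lidded_dish from where it was at the start of the episode above 0.04 m or angle between any of stain_dish, rinse_dish, lidded_dish's own z axis and vertical above 0.4 rad).
It fails at once if another thing on the bench is pushed more than 4 cm or knocked over (distance of any of amber_dropper, glass_beaker, blue_cap_bottle from where it was at the start of the episode above 0.04 m or angle between any of amber_dropper, glass_beaker, blue_cap_bottle's own z axis and vertical above 0.5 rad).
It fails at once if the rack is tipped so far (over 50 degrees) that slides would fall out (angle between slide_rack's own z axis and vertical above 0.872665 rad).
It also fails if it takes over 56 s, if anything falls off the work surface, if the arm or the gripper's body presses on something with over 40 N, if the wrist force passes 120 N, or if a joint passes its speed limit or range.

ROBOT

A 7-joint arm with a two-finger parallel gripper is mounted at the origin on the work surface; the furniture and walls round the work are solid. World frame = base frame: x ahead of the robot, y to its left, z up, the work surface at z = 0. Lengths are in m, angles in rad, forces in N, time in s.
With the tool pointing down it reaches from about 0.4 to 0.875 m from the base axis. Payload 4.4 kg.
Tool frame: the origin (TCP) lies at the very end of the fingers, on their centre line; the grasp point (between the pads) lies 19 mm behind it; z points along the fingers, y is the line along which they close (so a half turn about z gives the same grasp; the last joint's range is limited). The gripper opens to 85 mm and grips with 20 to 120 N. Pads are 22 mm wide; open, the fingers measure 114 mm over their backs; the gripper's body (76 mm by 85 mm) begins 54 mm behind the grasp point. The pads swing forward as they close: fully open they stand 13 mm farther back than shut.
Start: joints at [1.167, 0.628, 0.038, 1.517, -0.027, 0.996, -0.02], TCP at [0.215, -0.613, 0.231] pointing down, gripper open.
Joint ranges: [-3.06, 3.06], [-0.37, 2.12], [-1.25, 1.32], [0.18, 2.47], [-1.1, 4.24], [0.23, 1.98], [-2.94, 2.94]. Speed limits (rad/s): [2.57, 2.57, 3.14, 3.14, 3.14, 3.14, 3.14].

INTERFACE

Orientations are given as [roll, pitch, yaw] about the fixed x, y, z axes, in that order (R = Rz(yaw) Ry(pitch) Rx(roll)).
In Python, from cell import bot gives the robot as it stands. The module is installed in compiled form; this text tells all that it offers.
- The arm moves only by the tool drive_tool, never from a script. Its argument "deltas" is a list of rows, each an object of numbers: "tx", "ty", "tz": the shift along the world's x, y, z in mm; "ax", "ay", "az": the turn, a rotation vector about the world's x, y, z in rad; "jaw": the opening, from 0 (shut) to 1 (fully open). In form: [{"tx": .., "ty": .., "tz": .., "ax": .., "ay": .., "az": .., "jaw": ..}, ...]. A call has 1 to 10 rows; each row shifts and turns the commanded pose from where the row before left it; what a row does not reach is not made up. A row lasts 1/8 s, in which the tool goes at most 62.5 mm and 10.7 degrees, less where a joint would pass 70% of its speed; a pose out of reach is approached as far as the arm can. A call is refused whole if a number of a shift passes 62.5 or a number of a turn 0.188, either way. A call with a gripper value outside its range is refused whole. The fingers move at their own pace and stop on an object; "newtons" is the grip in N (left out, the last holds). Time passes only in rows, so rows that do not move let the fingers close. It gives the time, the measured TCP pose, the force, the opening and the grip force at its end, in the units of the state.
- bot.sense(): the state, without advancing time (a new reading comes with each control period).
- bot.get_image(name): name is "scene" or "top" or "wrist"; returns the picture (384x512x3 uint8, blue, green, red); there is no depth.
- bot.camera_model(name): a dict with "intrinsics" (3x3 intrinsics, pixels), "dist_coeffs" ([k1, k2, p1, p2, k3] as OpenCV has them; the pictures are not rectified), "T" (4x4, takes a point from camera to world coordinates); the wrist camera has in their place "hand_eye" (4x4, takes a point from camera to tool coordinates, whose origin is the TCP and whose axes are the flange's). Camera axes: x right, y up, looking along -z (the intrinsics and any distortion apply to the point x, -y, -z); pixel columns grow to the right and rows downward; lengths in m; the calibration is good to about 2 mm. A picture is of the moment at which its call begins: read the wrist's pose just before it. camera_model takes no time and is no camera call.
- bot.close_job(): hands the job in; it is judged then, once.
The state is a dict: "time_s": time; "q": joint angles; "qvel": joint speeds; "joint_torque": joint torques, N m; "eef_pos": TCP position; "tcp_rot": TCP orientation; "contact_force": force on the tool from outside, world axes, zero at the start; "moment": the same for the moment, N m; "opening": finger opening in m; "gripper_force": force on a finger pad.
Only numpy, scipy, OpenCV 4.12 (cv2) and the standard library are available. Lean on these libraries where they do the work, as an engineer would, in place of code of your own. Each camera call takes 0.05 s, during which the arm holds its last target. There are 200 camera calls.

## Working session

There is one attempt and no reset: what is moved stays moved. The work goes in short steps, Python scripts to look and compute and a tool call to move; the robot and the scene stay as the last step left them, time stands still between calls to the robot, and variables do not carry over. Pictures are saved under pics/ and viewed, at most 10 in all, crops included, and the job is handed in when it is done.

Besides the shell and the picture viewer there is one more tool, called as name(argument=value, ...) on one line, values as JSON. drive_tool: Moves the arm, as the interface text tells. Its arguments: {"type":"object","properties":{"deltas":{"type":"array","items":{"type":"object","properties":{"tx":{"type":"number"},"ty":{"type":"number"},"tz":{"type":"number"},"ax":{"type":"number"},"ay":{"type":"number"},"az":{"type":"number"},"jaw":{"type":"number"}}}},"newtons":{"type":"number"}},"required":["deltas"]}

```bash
mkdir -p pics; cat > h.py <<'E'
import numpy as np, cv2
from scipy.spatial.transform import Rotation as R
from cell import bot
def cam(name):
    m=bot.camera_model(name); K=np.array(m["intrinsics"]); d=np.array(m["dist_coeffs"],float)
    if "T" in m: T=np.array(m["T"])
    else:
        s=bot.sense(); W=np.eye(4); W[:3,:3]=R.from_euler('xyz',s["tcp_rot"]).as_matrix(); W[:3,3]=s["eef_pos"]; T=W@np.array(m["hand_eye"])
    return K,d,T
def ray(c,px):
    K,d,T=c; u=cv2.undistortPoints(np.array(px,float).reshape(-1,1,2),K,d).reshape(-1,2)
    v=np.c_[u[:,0],-u[:,1],-np.ones(len(u))]@T[:3,:3].T
    return T[:3,3],v
def plane(c,px,z):
    o,v=ray(c,px); return o+v*((z-o[2])/v[:,2])[:,None]
def proj(c,P):
    K,d,T=c; P=np.atleast_2d(P); q=(P-T[:3,3])@T[:3,:3]; q=q*[1,-1,-1]
    return cv2.projectPoints(q,np.zeros(3),np.zeros(3),K,d)[0].reshape(-1,2)
def tri(obs):
    A=np.zeros((3,3));b=np.zeros(3)
    for c,px in obs:
        o,v=ray(c,[px]); v=v[0]/np.linalg.norm(v[0]); M=np.eye(3)-np.outer(v,v); A+=M;b+=M@o
    return np.linalg.solve(A,b)
E
python3 - <<'E'
from h import *
print({k:np.round(v,3) if not isinstance(v,float) else v for k,v in bot.sense().items()})
ims=[]
for n in("scene","top","wrist"):
    i=bot.get_image(n); cv2.imwrite(f"pics/{n}0.png",i); c=cam(n); print(n,c[0].round(1).tolist(),c[2].round(3).tolist())
    cv2.imwrite(f"pics/{n}0_big.png",cv2.resize(i,(800,600),interpolation=cv2.INTER_CUBIC))
E
```

```text
{'time_s': 0.0, 'q': array([ 1.167,  0.629,  0.038,  1.518, -0.027,  0.996, -0.02 ]), 'qvel': array([-0.001, -0.001, -0.001, -0.001, -0.   ,  0.   , -0.002]), 'joint_torque': array([ 0.0000e+00, -5.6341e+01,  1.2260e+00, -1.9344e+01,  1.1000e-02,
        1.1000e-02,  0.0000e+00]), 'eef_pos': array([ 0.215, -0.613,  0.23 ]), 'tcp_rot': array([-3.14 ,  0.   ,  0.338]), 'contact_force': array([0.094, 0.206, 0.557]), 'moment': array([ 0.004,  0.025, -0.036]), 'gripper_force': 0.0, 'opening': 0.08589756506125917}
scene [[390.9, 0.0, 256.0], [0.0, 390.9, 195.7], [0.0, 0.0, 1.0]] [[0.811, 0.431, -0.395, 0.214], [-0.585, 0.604, -0.542, -0.389], [0.005, 0.671, 0.742, 0.706], [0.0, 0.0, 0.0, 1.0]]
top [[409.2, 0.0, 261.6], [0.0, 409.2, 191.1], [0.0, 0.0, 1.0]] [[-0.016, 0.984, -0.175, 0.39], [-0.999, -0.023, -0.038, 0.054], [-0.042, 0.175, 0.984, 0.998], [0.0, 0.0, 0.0, 1.0]]
wrist [[266.0, 0.0, 252.3], [0.0, 266.0, 190.9], [0.0, 0.0, 1.0]] [[0.331, 0.906, 0.262, 0.282], [-0.944, 0.319, 0.09, -0.59], [-0.002, -0.277, 0.961, 0.374], [0.0, 0.0, 0.0, 1.0]]
```

View pics/scene0_big.png

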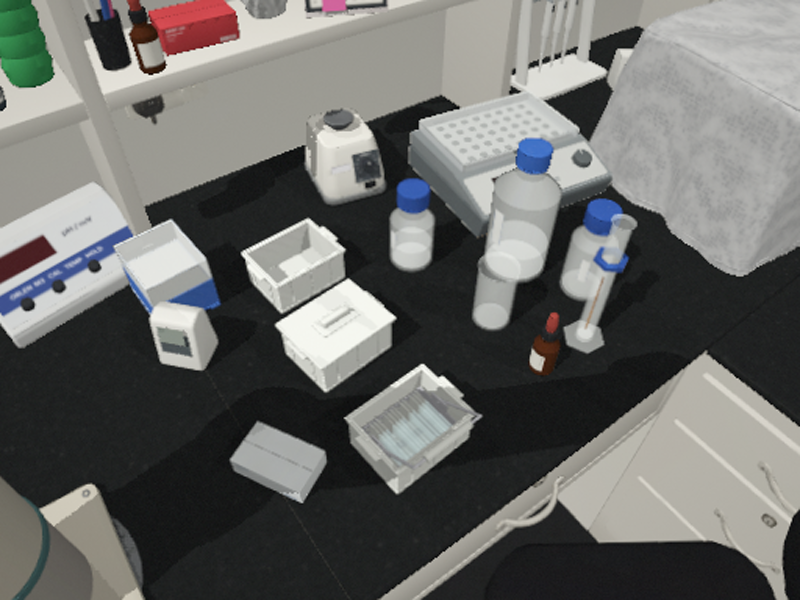

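View pics/top0_big.png

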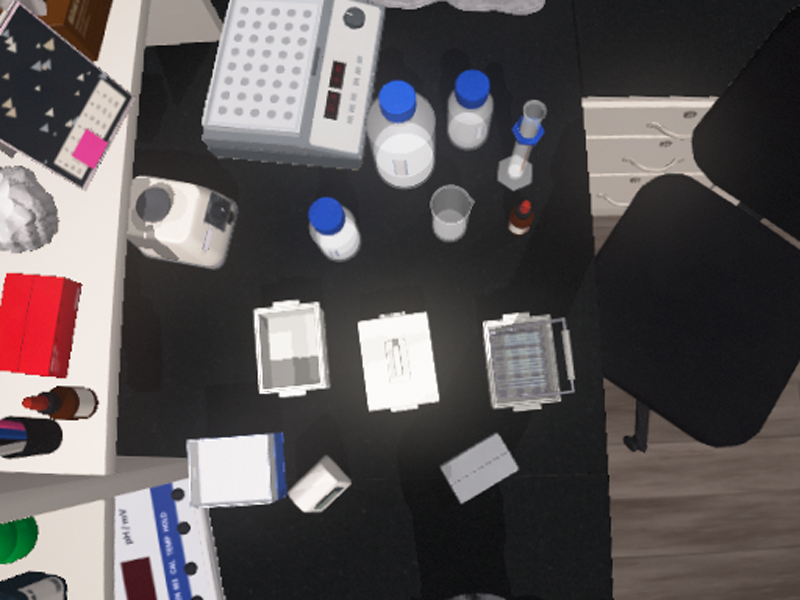

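The scene view shows the rinse dish at about (295,265), the lidded dish at (335,335) and the stain dish with its rack at (412,428). In the top view they are at (290,348), (398,362) and (522,360), with the white handle tube at (569,355), on the robot's right (-y).

```bash
python3 - <<'E'
from h import *
c=cam("top"); s=0.64
f=lambda a:[(x*s,y*s) for x,y in a]
for n,p,z in[("stain",(522,360),.062),("lid",(398,362),.066),("rinse",(290,348),.062),("handle",(569,355),.085),("beaker",(450,235),0),("dropper",(520,232),0),("bottle",(345,258),0),("box",(480,468),.03),("rack-left",(320,485),.05)]:
    print(n,plane(c,f([p]),z).round(3))
i=cv2.imread("pics/top0.png"); w=cv2.imread("pics/wrist0.png")
a=cv2.resize(i[180:280,140:390],None,fx=3.2,fy=3.2,interpolation=cv2.INTER_CUBIC)
cv2.imwrite("pics/a.png",a); cv2.imwrite("pics/b.png",w); print(a.shape)
E
```

```text
stain [[ 0.462 -0.074  0.062]]
lid [[0.462 0.107 0.066]]
rinse [[0.486 0.268 0.062]]
handle [[ 0.465 -0.139  0.085]]
beaker [[ 0.67   0.024 -0.   ]]
dropper [[ 0.673 -0.089  0.   ]]
bottle [[0.637 0.194 0.   ]]
box [[ 0.305 -0.01   0.03 ]]
rack-left [[0.285 0.225 0.05 ]]
(320, 800, 3)
```

View pics/wrist0.png

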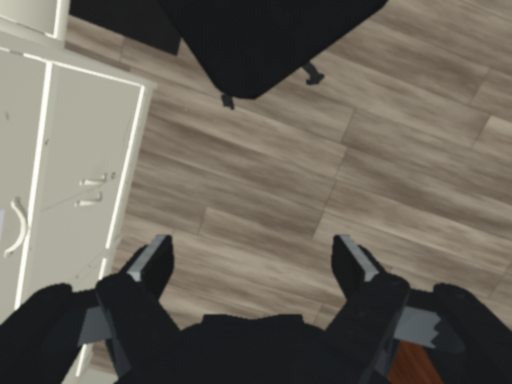

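The first wrist picture shows only floor and the open fingers, so nothing useful there. I'll move over the handle for a closer look.

drive_tool(deltas=[{"tx":20,"ty":45,"tz":15,"az":-0.034},{"tx":20,"ty":45,"tz":15,"az":-0.034},{"tx":20,"ty":45,"az":-0.034},{"tx":20,"ty":45,"az":-0.034},{"tx":20,"ty":45,"az":-0.034},{"tx":20,"ty":45,"az":-0.034},{"tx":20,"ty":45,"az":-0.034},{"tx":20,"ty":45,"az":-0.034},{"tx":20,"ty":45,"az":-0.034},{"tx":20,"ty":45,"az":-0.034}])

```text
invalid input at $.deltas[0]: expected keys tx, ty, tz, ax, ay, az, jaw
```

drive_tool(deltas=[{"tx":5,"ty":40},{},{}])

```text
invalid input at $.deltas[0]: expected keys tx, ty, tz, ax, ay, az, jaw
```

```bash
python3 - <<'E'
from h import *
s=bot.sense(); print({k:np.round(s[k],3) for k in("time_s","q","eef_pos","tcp_rot","contact_force","qvel")})
np.save("w1.npy",cam("wrist")[2]); i=bot.get_image("wrist"); cv2.imwrite("pics/w1.png",i)
cv2.imwrite("pics/w1b.png",cv2.resize(i,(800,600),interpolation=cv2.INTER_CUBIC))
E
```

```text
{'time_s': np.float64(0.15), 'q': array([ 1.167,  0.629,  0.038,  1.518, -0.027,  0.996, -0.02 ]), 'eef_pos': array([ 0.215, -0.613,  0.231]), 'tcp_rot': array([-3.14 ,  0.   ,  0.338]), 'contact_force': array([-0.061,  0.163,  0.691]), 'qvel': array([ 0.001, -0.002, -0.   , -0.002, -0.004, -0.001, -0.002])}
```

View pics/w1b.png

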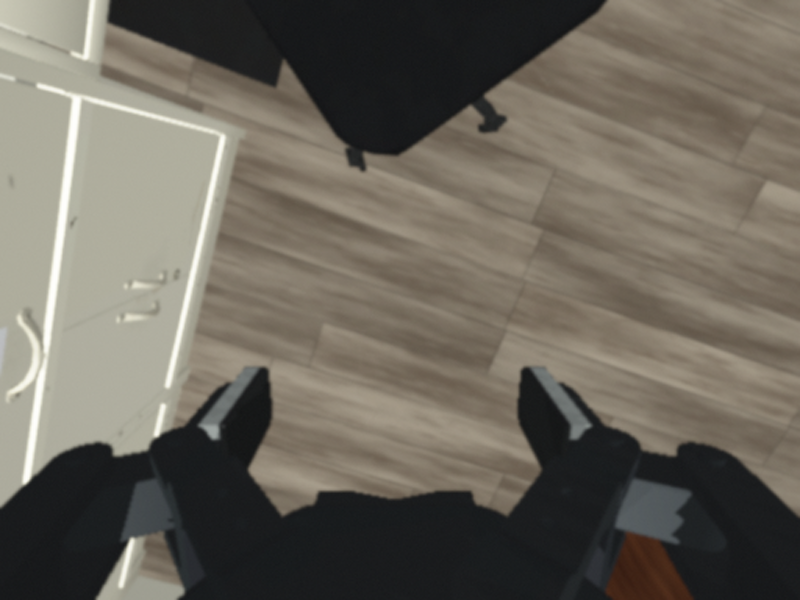

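The call was refused because every key must be given, so the picture is unchanged (floor only). I'll send the full rows.

drive_tool(deltas=[{"tx":20,"ty":45,"tz":15,"ax":0,"ay":0,"az":-0.034,"jaw":1},{"tx":20,"ty":45,"tz":15,"ax":0,"ay":0,"az":-0.034,"jaw":1},{"tx":20,"ty":45,"tz":0,"ax":0,"ay":0,"az":-0.034,"jaw":1},{"tx":20,"ty":45,"tz":0,"ax":0,"ay":0,"az":-0.034,"jaw":1},{"tx":20,"ty":45,"tz":0,"ax":0,"ay":0,"az":-0.034,"jaw":1},{"tx":20,"ty":45,"tz":0,"ax":0,"ay":0,"az":-0.034,"jaw":1},{"tx":20,"ty":45,"tz":0,"ax":0,"ay":0,"az":-0.034,"jaw":1},{"tx":20,"ty":45,"tz":0,"ax":0,"ay":0,"az":-0.034,"jaw":1},{"tx":20,"ty":45,"tz":0,"ax":0,"ay":0,"az":-0.034,"jaw":1},{"tx":20,"ty":45,"tz":0,"ax":0,"ay":0,"az":-0.032,"jaw":1}])

```text
time_s: 1.45
eef_pos: [0.416, -0.1618, 0.2614]
tcp_rot: [3.141, -0.0, -0.001]
contact_force: [0.8, -0.1, 0.3]
opening: 0.0854
gripper_force: 0.0
```

drive_tool(deltas=[{"tx":5,"ty":40,"tz":0,"ax":0,"ay":0,"az":0,"jaw":1},{"tx":0,"ty":0,"tz":0,"ax":0,"ay":0,"az":0,"jaw":1},{"tx":0,"ty":0,"tz":0,"ax":0,"ay":0,"az":0,"jaw":1}])

```text
time_s: 1.82
eef_pos: [0.4203, -0.1238, 0.2614]
tcp_rot: [3.141, -0.0, -0.0]
contact_force: [-0.6, -0.8, 0.5]
opening: 0.0856
gripper_force: 0.0
```

```bash
cat > snap.py <<'E'
from h import *; import sys
s=bot.sense(); print({k:np.round(s[k],3) for k in("time_s","q","eef_pos","tcp_rot","contact_force","opening","gripper_force")})
n=sys.argv[1]; np.save(n+".npy",cam("wrist")[2]); i=bot.get_image("wrist"); cv2.imwrite(f"pics/{n}.png",i)
cv2.imwrite(f"pics/{n}b.png",cv2.resize(i,(800,600),interpolation=cv2.INTER_CUBIC))
E
python3 snap.py w2
```

```text
{'time_s': np.float64(1.825), 'q': array([ 0.204,  0.287,  0.023,  2.037, -0.008,  0.818, -1.339]), 'eef_pos': array([ 0.42 , -0.124,  0.261]), 'tcp_rot': array([ 3.141, -0.   , -0.   ]), 'contact_force': array([-0.616, -0.799,  0.471]), 'opening': np.float64(0.086), 'gripper_force': np.float64(0.0)}
```

View pics/w2b.png

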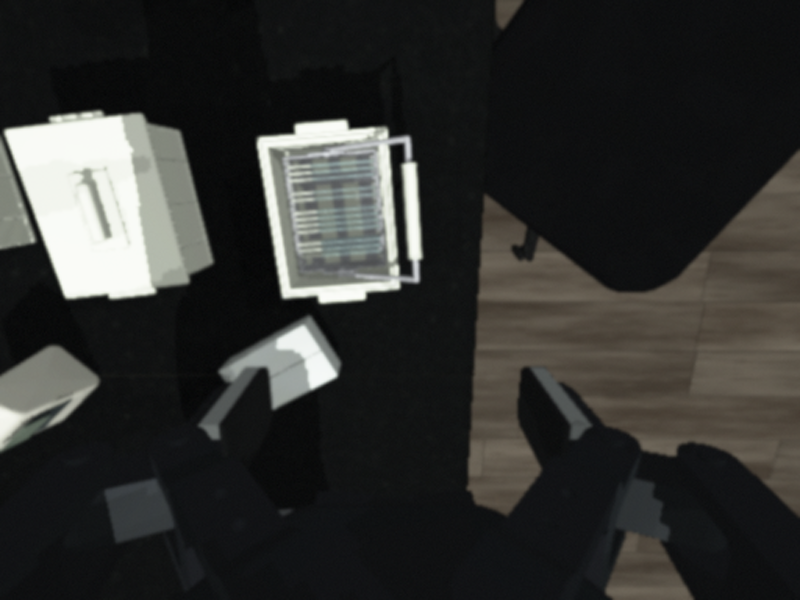

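The wrist view shows the stain dish rim at big-pixel corners of about (258,138), (388,128), (400,290) and (283,298). The handle tube runs from (410,165) to (418,260), and the lidded dish is on the left. I'll move left for a second view that should also show the rinse dish.

drive_tool(deltas=[{"tx":0,"ty":50,"tz":10,"ax":0,"ay":0,"az":0,"jaw":1},{"tx":0,"ty":50,"tz":10,"ax":0,"ay":0,"az":0,"jaw":1},{"tx":0,"ty":50,"tz":10,"ax":0,"ay":0,"az":0,"jaw":1},{"tx":0,"ty":50,"tz":10,"ax":0,"ay":0,"az":0,"jaw":1},{"tx":0,"ty":50,"tz":0,"ax":0,"ay":0,"az":0,"jaw":1},{"tx":0,"ty":0,"tz":0,"ax":0,"ay":0,"az":0,"jaw":1},{"tx":0,"ty":0,"tz":0,"ax":0,"ay":0,"az":0,"jaw":1}])

```text
time_s: 2.75
eef_pos: [0.4207, 0.1251, 0.3011]
tcp_rot: [3.141, 0.0, -0.002]
contact_force: [-0.4, 0.0, -0.7]
opening: 0.0853
gripper_force: 0.0
```

```bash
python3 snap.py w3
```

```text
{'time_s': np.float64(2.75), 'q': array([-0.269,  0.24 , -0.106,  1.971,  0.032,  0.933, -1.964]), 'eef_pos': array([0.421, 0.125, 0.301]), 'tcp_rot': array([ 3.141e+00,  0.000e+00, -2.000e-03]), 'contact_force': array([-0.39 ,  0.041, -0.671]), 'opening': np.float64(0.085), 'gripper_force': np.float64(0.0)}
```

View pics/w3b.png

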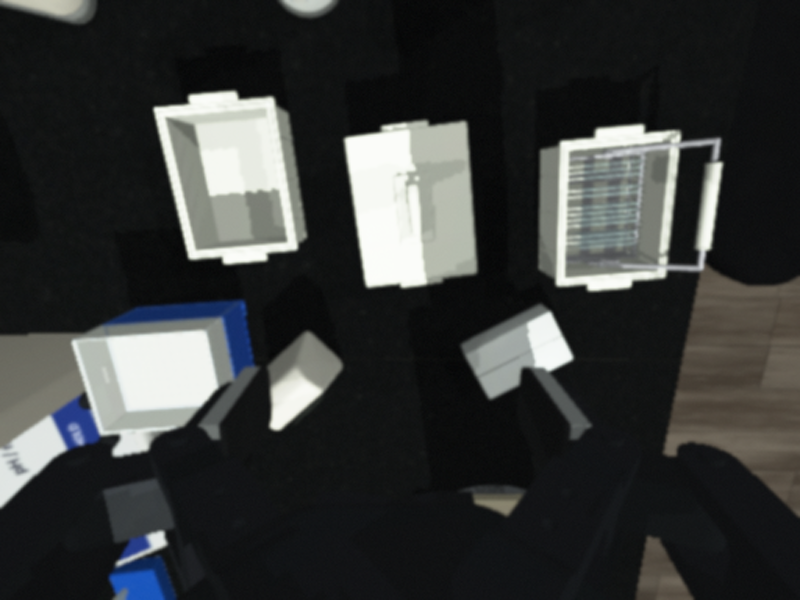

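The second wrist view shows the rinse dish rim from about (155,105) to (298,250), the lidded dish in the middle, and the stain dish at (615,210) with the handle tube from (715,165) to (703,248). Next I'll fit the tube and the rims.

```bash
cat > fit.py <<'E'
from h import *
K,d,_=cam("wrist")
V={n:(cv2.imread(f"pics/{n}.png"),(K,d,np.load(n+".npy"))) for n in("w2","w3")}
V["top"]=(cv2.imread("pics/top0.png"),cam("top"))
def comp(im,seed,th,box):
    g=im.min(2); m=np.zeros(g.shape,np.uint8); x0,y0,x1,y1=box; m[y0:y1,x0:x1]=(g[y0:y1,x0:x1]>th)
    n,l,st,_=cv2.connectedComponentsWithStats(m); 
    i=1+np.argmax(st[1:,4]); ys,xs=np.where(l==i); return np.c_[xs,ys].astype(float),st[i]
b=lambda *a:[int(v*.64) for v in a]
tb={"w2":b(403,158,430,268),"w3":b(690,155,725,258),"top":b(556,320,582,388)}
ends={}
for n,box in tb.items():
    im,c=V[n]
    for th in(150,190):
        p,st=comp(im,None,th,box); P=plane(c,p,.085)[:,:2]; r=cv2.minAreaRect(P.astype(np.float32))
        pc=np.array(cv2.minAreaRect(p.astype(np.float32))[0])
        mu=P.mean(0); w=np.linalg.svd(P-mu,full_matrices=False)[2][0]; w*=np.sign(w[0]); t=(P-mu)@w
        print(n,th,st.tolist(),"mean",mu.round(4),"rect",np.round(r[0],4),np.round(r[1],4),"yaw",np.arctan2(w[1],w[0]).round(3),"len",np.ptp(t).round(4))
    ends[n]=(c,pc)
print("tube tri w2,w3",tri([ends["w2"],ends["w3"]]).round(4),"all",tri(list(ends.values())).round(4))
db={("stain","w2"):b(245,105,402,310),("stain","w3"):b(535,115,690,300),("stain","top"):b(475,300,556,420),
    ("rinse","w3"):b(145,80,312,272),("rinse","top"):b(245,290,335,405)}
cs={}
for (k,n),box in db.items():
    im,c=V[n]
    for th in(175,205,225):
        p,st=comp(im,None,th,box); h=cv2.convexHull(p.astype(np.float32)).reshape(-1,2)
        P=plane(c,h,.062)[:,:2]; r=cv2.minAreaRect(P.astype(np.float32))
        print(k,n,th,st.tolist(),np.round(r[0],4),np.round(r[1],4),round(r[2],1))
E
python3 fit.py
```

```text
w2 150 [258, 103, 12, 68, 511] mean [ 0.4659 -0.1369] rect [ 0.4636 -0.1371] [0.078  0.0094] yaw 0.079 len 0.078
w2 190 [258, 104, 11, 67, 438] mean [ 0.466  -0.1369] rect [ 0.4631 -0.1371] [0.0768 0.0083] yaw 0.075 len 0.0768
w3 150 [447, 104, 15, 61, 465] mean [ 0.4645 -0.1383] rect [ 0.4626 -0.1382] [0.0773 0.0107] yaw 0.068 len 0.0772
w3 190 [448, 105, 14, 60, 353] mean [ 0.4644 -0.1387] rect [ 0.462  -0.1389] [0.0759 0.0084] yaw 0.06 len 0.0759
top 150 [361, 212, 7, 31, 90] mean [ 0.4652 -0.1375] rect [ 0.4661 -0.1377] [0.0677 0.0069] yaw 0.072 len 0.0677Traceback (most recent call last):
  File "fit.py", line 15, in <module>
    p,st=comp(im,None,th,box); P=plane(c,p,.085)[:,:2]; r=cv2.minAreaRect(P.astype(np.float32))
         ~~~~^^^^^^^^^^^^^^^^
  File "fit.py", line 8, in comp
    i=1+np.argmax(st[1:,4]); ys,xs=np.where(l==i); return np.c_[xs,ys].astype(float),st[i]
        ~~~~~~~~~^^^^^^^^^^
    return _wrapfunc(a, 'argmax', axis=axis, out=out, **kwds)
    return bound(*args, **kwds)
ValueError: attempt to get argmax of an empty sequence
```

```bash
sed -i 's/for th in(150,190):/for th in((150,190) if n!="top" else (110,150)):/; s/for th in(175,205,225)/for th in((175,205,225) if n!="top" else (130,160,190))/' fit.py; python3 fit.py | tail -n +5
```

```text
top 110 [360, 208, 8, 40, 141] mean [ 0.4659 -0.1368] rect [ 0.465  -0.1367] [0.0876 0.0093] yaw 0.082 len 0.0876
top 150 [361, 212, 7, 31, 90] mean [ 0.4652 -0.1375] rect [ 0.4661 -0.1377] [0.0677 0.0069] yaw 0.072 len 0.0677
tube tri w2,w3 [ 0.4641 -0.137   0.0875] all [ 0.4647 -0.1368  0.0882]
stain w2 175 [165, 77, 92, 117, 2631] [ 0.461  -0.0775] [0.1422 0.1102] 4.5
stain w2 205 [165, 78, 90, 115, 1602] [ 0.4607 -0.0722] [0.1414 0.0981] 4.9
stain w2 225 [166, 78, 82, 115, 1347] [ 0.4604 -0.0678] [0.1403 0.088 ] 4.6
stain w3 175 [356, 80, 76, 106, 1650] [ 0.4608 -0.072 ] [0.143  0.1016] 6.1
stain w3 205 [357, 81, 72, 104, 1337] [ 0.4607 -0.0713] [0.1417 0.0976] 6.2
stain w3 225 [357, 81, 69, 104, 1107] [ 0.4604 -0.0666] [0.1402 0.0873] 5.0
stain top 130 [309, 200, 46, 63, 715] [ 0.4613 -0.0721] [0.1423 0.1009] 4.7
stain top 160 [309, 200, 44, 63, 402] [ 0.4604 -0.0651] [0.1422 0.0839] 5.4
stain top 190 [309, 201, 23, 30, 158] [ 0.5071 -0.0324] [0.0362 0.0805] 54.5
rinse w3 175 [99, 59, 91, 110, 4668] [0.4876 0.2707] [0.1425 0.101 ] 5.1
rinse w3 205 [99, 59, 91, 109, 4064] [0.4878 0.2707] [0.1415 0.0997] 5.1
rinse w3 225 [100, 60, 89, 108, 3611] [0.4878 0.2709] [0.1405 0.0984] 5.0
rinse top 130 [162, 192, 49, 62, 2531] [0.4874 0.268 ] [0.1443 0.1051] 5.0
rinse top 160 [163, 192, 47, 62, 1822] [0.4875 0.2701] [0.1431 0.102 ] 6.0
rinse top 190 [163, 193, 46, 61, 1552] [0.4875 0.2699] [0.1416 0.1003] 4.7
```

drive_tool(deltas=[{"tx":7,"ty":-44,"tz":0,"ax":0,"ay":0,"az":0.015,"jaw":0.5},{"tx":7,"ty":-44,"tz":0,"ax":0,"ay":0,"az":0.015,"jaw":0.5},{"tx":7,"ty":-44,"tz":-30,"ax":0,"ay":0,"az":0.015,"jaw":0.5},{"tx":8,"ty":-44,"tz":-40,"ax":0,"ay":0,"az":0.015,"jaw":0.5},{"tx":8,"ty":-43,"tz":-40,"ax":0,"ay":0,"az":0.015,"jaw":0.5},{"tx":8,"ty":-43,"tz":-40,"ax":0,"ay":0,"az":0.012,"jaw":0.5},{"tx":0,"ty":0,"tz":-30,"ax":0,"ay":0,"az":0,"jaw":0.5},{"tx":0,"ty":0,"tz":0,"ax":0,"ay":0,"az":0,"jaw":0.5},{"tx":0,"ty":0,"tz":0,"ax":0,"ay":0,"az":0,"jaw":0.5}])

```text
time_s: 3.92
eef_pos: [0.4657, -0.1358, 0.1222]
tcp_rot: [3.141, -0.001, 0.086]
contact_force: [-0.6, 0.2, 0.1]
opening: 0.0428
gripper_force: 0.0
```

drive_tool(deltas=[{"tx":0,"ty":-1,"tz":-20,"ax":0,"ay":0,"az":0,"jaw":0.5},{"tx":0,"ty":0,"tz":-20,"ax":0,"ay":0,"az":0,"jaw":0.5},{"tx":0,"ty":0,"tz":-12,"ax":0,"ay":0,"az":0,"jaw":0.5},{"tx":0,"ty":0,"tz":0,"ax":0,"ay":0,"az":0,"jaw":0.5}])

```text
time_s: 4.42
eef_pos: [0.4656, -0.1361, 0.0696]
tcp_rot: [3.142, -0.0, 0.087]
contact_force: [1.0, -0.4, 0.2]
opening: 0.0427
gripper_force: 0.0
```

```bash
python3 snap.py w4
```

```text
{'time_s': np.float64(4.425), 'q': array([ 0.237,  0.666, -0.016,  2.104,  0.028,  0.372, -1.284]), 'eef_pos': array([ 0.466, -0.136,  0.07 ]), 'tcp_rot': array([ 3.142, -0.   ,  0.087]), 'contact_force': array([ 0.964, -0.426,  0.163]), 'opening': np.float64(0.043), 'gripper_force': np.float64(0.0)}
```

View pics/w4.png

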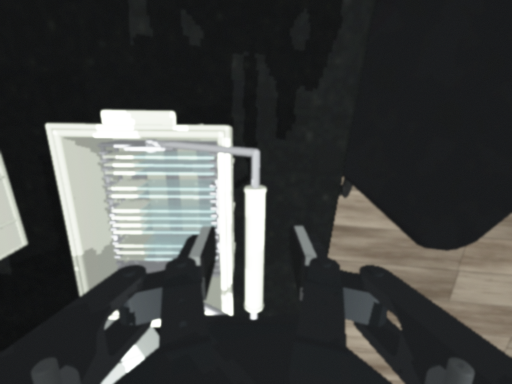

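The tube runs down column 255 (rows 187–315) and sits midway between the finger pads at columns 205 and 303. I'll close on it.

drive_tool(newtons=80, deltas=[{"tx":0,"ty":0,"tz":0,"ax":0,"ay":0,"az":0,"jaw":0},{"tx":0,"ty":0,"tz":0,"ax":0,"ay":0,"az":0,"jaw":0},{"tx":0,"ty":0,"tz":0,"ax":0,"ay":0,"az":0,"jaw":0},{"tx":0,"ty":0,"tz":0,"ax":0,"ay":0,"az":0,"jaw":0},{"tx":0,"ty":0,"tz":0,"ax":0,"ay":0,"az":0,"jaw":0}])

```text
time_s: 5.1
eef_pos: [0.466, -0.1368, 0.0698]
tcp_rot: [3.141, -0.001, 0.086]
contact_force: [0.1, -0.7, 5.4]
opening: 0.007
gripper_force: 78.4
```

drive_tool(deltas=[{"tx":-0.5,"ty":5.7,"tz":8.3,"ax":0,"ay":0,"az":0,"jaw":0},{"tx":-0.6,"ty":6.6,"tz":7,"ax":0,"ay":0,"az":0,"jaw":0},{"tx":-0.6,"ty":7.4,"tz":6.2,"ax":0,"ay":0,"az":0,"jaw":0},{"tx":-0.7,"ty":8.1,"tz":5.2,"ax":0,"ay":0,"az":0,"jaw":0},{"tx":0,"ty":0,"tz":0,"ax":0,"ay":0,"az":0,"jaw":0}])

```text
time_s: 5.72
eef_pos: [0.4634, -0.1076, 0.0966]
tcp_rot: [3.142, -0.001, 0.088]
contact_force: [1.3, -1.3, 1.9]
opening: 0.007
gripper_force: 78.7
```

drive_tool(deltas=[{"tx":-0.7,"ty":8.7,"tz":4,"ax":0,"ay":0,"az":0,"jaw":0},{"tx":-0.8,"ty":9,"tz":3,"ax":0,"ay":0,"az":0,"jaw":0},{"tx":-0.8,"ty":9.4,"tz":1.8,"ax":0,"ay":0,"az":0,"jaw":0},{"tx":-0.8,"ty":9,"tz":0.6,"ax":0,"ay":0,"az":0,"jaw":0},{"tx":0,"ty":0,"tz":0,"ax":0,"ay":0,"az":0,"jaw":0}])

```text
time_s: 6.35
eef_pos: [0.4602, -0.071, 0.1054]
tcp_rot: [-3.141, -0.0, 0.089]
contact_force: [2.4, 0.2, 4.3]
opening: 0.007
gripper_force: 78.8
```

```bash
python3 - <<'E'
from h import *
s=bot.sense();print(s["eef_pos"],s["contact_force"])
t=bot.get_image("top")[160:300,270:400]; c=bot.get_image("scene")[190:330,190:330]; cv2.imwrite("pics/pair1.png",np.hstack([cv2.resize(x,(390,390),interpolation=cv2.INTER_CUBIC) for x in(t,c)]))
E
```

```text
[ 0.46016409 -0.0710383   0.10543001] [2.42506997 0.1963878  4.31831621]
```

View pics/pair1.png

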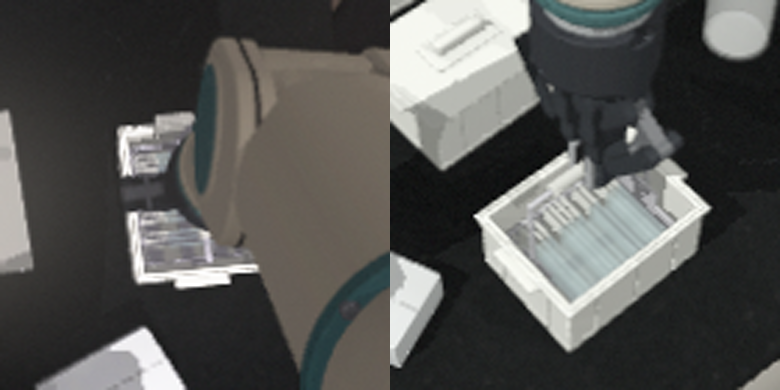

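The upright bail is held by the gripper and the rack sits level in the dish. I'll lift it straight up, slowly at first.

drive_tool(deltas=[{"tx":0,"ty":0,"tz":3,"ax":0,"ay":0,"az":0,"jaw":0},{"tx":0,"ty":0,"tz":3,"ax":0,"ay":0,"az":0,"jaw":0},{"tx":0,"ty":0,"tz":4,"ax":0,"ay":0,"az":0,"jaw":0},{"tx":0,"ty":0,"tz":5,"ax":0,"ay":0,"az":0,"jaw":0},{"tx":0,"ty":0,"tz":0,"ax":0,"ay":0,"az":0,"jaw":0}])

```text
time_s: 7.08
eef_pos: [0.4601, -0.0724, 0.1208]
tcp_rot: [3.141, -0.001, 0.087]
contact_force: [0.8, -0.3, -3.4]
opening: 0.0068
gripper_force: 78.3
```

drive_tool(deltas=[{"tx":0,"ty":0,"tz":7,"ax":0,"ay":0,"az":0,"jaw":0},{"tx":0,"ty":0,"tz":10,"ax":0,"ay":0,"az":0,"jaw":0},{"tx":0,"ty":0,"tz":12,"ax":0,"ay":0,"az":0,"jaw":0},{"tx":0,"ty":0,"tz":14,"ax":0,"ay":0,"az":0,"jaw":0},{"tx":0,"ty":0,"tz":14,"ax":0,"ay":0,"az":0,"jaw":0},{"tx":0,"ty":0,"tz":14,"ax":0,"ay":0,"az":0,"jaw":0},{"tx":0,"ty":0,"tz":14,"ax":0,"ay":0,"az":0,"jaw":0},{"tx":0,"ty":0,"tz":12,"ax":0,"ay":0,"az":0,"jaw":0},{"tx":0,"ty":0,"tz":6,"ax":0,"ay":0,"az":0,"jaw":0},{"tx":0,"ty":0,"tz":0,"ax":0,"ay":0,"az":0,"jaw":0}])

```text
time_s: 8.32
eef_pos: [0.4601, -0.0724, 0.2238]
tcp_rot: [3.141, -0.001, 0.087]
contact_force: [-1.6, -0.3, -3.9]
opening: 0.007
gripper_force: 78.3
```

```bash
python3 - <<'E'
from h import *
s=bot.sense();print(s["eef_pos"],s["q"].round(3) if hasattr(s["q"],"round") else s["q"])
c=bot.get_image("scene"); cv2.imwrite("pics/s2.png",c[130:350,160:380])
cv2.imwrite("pics/s2b.png",cv2.resize(c[110:350,140:400],None,fx=2.3,fy=2.3,interpolation=cv2.INTER_CUBIC))
E
```

```text
[ 0.4601077  -0.07240377  0.22382188] [ 9.300e-02  3.790e-01  4.000e-03  2.022e+00 -2.000e-03  7.400e-01
 -1.386e+00]
```

View pics/s2b.png

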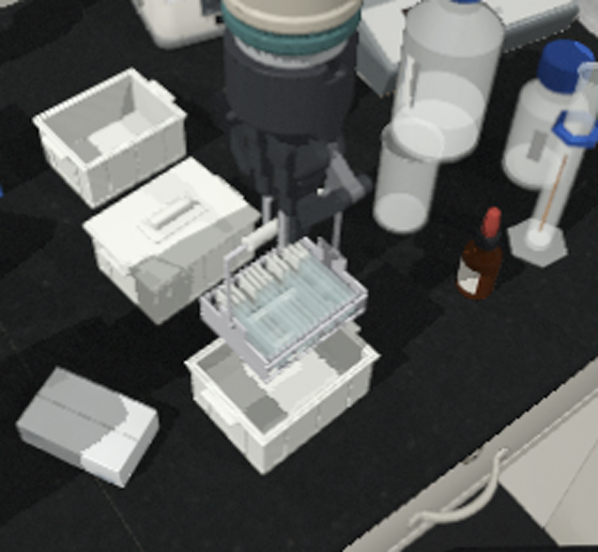

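The rack is out of the dish, level, and directly over it; the dish hasn't moved. I'll take a wrist reference picture, then tip the +x end down.

```bash
python3 snap.py t0
```

```text
{'time_s': np.float64(8.375), 'q': array([ 9.300e-02,  3.790e-01,  4.000e-03,  2.023e+00, -2.000e-03,
        7.400e-01, -1.386e+00]), 'eef_pos': array([ 0.46 , -0.072,  0.223]), 'tcp_rot': array([3.142, 0.   , 0.087]), 'contact_force': array([ 0.253, -0.762, -3.927]), 'opening': np.float64(0.007), 'gripper_force': np.float64(78.266)}
```

drive_tool(newtons=110, deltas=[{"tx":0,"ty":0,"tz":0,"ax":0,"ay":0,"az":0,"jaw":0},{"tx":0,"ty":0,"tz":0,"ax":-0.004,"ay":0.045,"az":0,"jaw":0},{"tx":0,"ty":0,"tz":0,"ax":-0.0065,"ay":0.075,"az":0,"jaw":0},{"tx":0,"ty":0,"tz":0,"ax":-0.0065,"ay":0.075,"az":0,"jaw":0},{"tx":0,"ty":0,"tz":0,"ax":-0.0065,"ay":0.075,"az":0,"jaw":0},{"tx":0,"ty":0,"tz":0,"ax":-0.0065,"ay":0.075,"az":0,"jaw":0},{"tx":0,"ty":0,"tz":0,"ax":-0.0065,"ay":0.075,"az":0,"jaw":0},{"tx":0,"ty":0,"tz":0,"ax":-0.0065,"ay":0.075,"az":0,"jaw":0},{"tx":0,"ty":0,"tz":0,"ax":-0.0025,"ay":0.028,"az":0,"jaw":0},{"tx":0,"ty":0,"tz":0,"ax":0,"ay":0,"az":0,"jaw":0}])

```text
time_s: 9.68
eef_pos: [0.4602, -0.0723, 0.2227]
tcp_rot: [-3.141, 0.525, 0.087]
contact_force: [0.2, 0.3, -3.9]
opening: 0.0064
gripper_force: 107.9
```

drive_tool(deltas=[{"tx":0,"ty":0,"tz":0,"ax":0,"ay":0,"az":0,"jaw":0},{"tx":0,"ty":0,"tz":0,"ax":0,"ay":0,"az":0,"jaw":0},{"tx":0,"ty":0,"tz":0,"ax":0,"ay":0,"az":0,"jaw":0},{"tx":0,"ty":0,"tz":0,"ax":0,"ay":0,"az":0,"jaw":0}])

```text
time_s: 10.18
eef_pos: [0.4599, -0.0724, 0.2236]
tcp_rot: [3.142, 0.524, 0.087]
contact_force: [-0.2, 0.3, -4.0]
opening: 0.006
gripper_force: 107.9
```

```bash
python3 snap.py t1; python3 - <<'E'
from h import *
s=bot.get_image("scene"); a,b=[cv2.imread(f"pics/{n}.png") for n in("t0","t1")]
v=[cv2.resize(x,(399,300)) for x in(a,b)]
sc=cv2.resize(s[100:340,120:440],(399,300),interpolation=cv2.INTER_CUBIC)
df=cv2.resize(cv2.absdiff(a,b),(399,300))
cv2.imwrite("pics/q.png",np.vstack([np.hstack(v),np.hstack([sc,df])]))
E
```

```text
{'time_s': np.float64(10.175), 'q': array([ 0.021,  0.668,  0.042,  1.612,  0.048,  1.381, -1.445]), 'eef_pos': array([ 0.46 , -0.072,  0.224]), 'tcp_rot': array([3.142, 0.524, 0.087]), 'contact_force': array([-0.174,  0.264, -3.965]), 'opening': np.float64(0.006), 'gripper_force': np.float64(107.894)}
```

View pics/q.png

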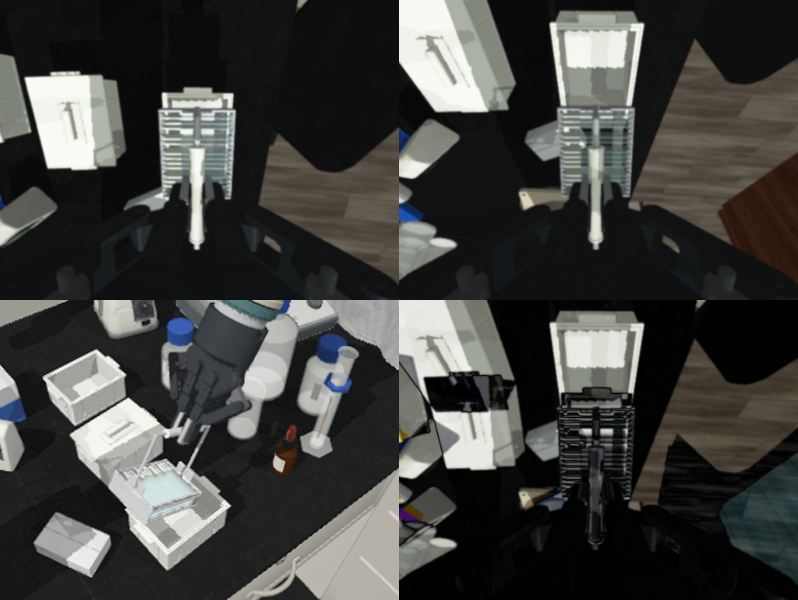

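The tipped rack appears in the wrist views with its front edge moving only from row 110 to row 107, so there is almost no slip in the grip. The scene view shows the low end over the dish opening. I'll hold and measure any creep.

drive_tool(deltas=[{"tx":0,"ty":0,"tz":0,"ax":0,"ay":0,"az":0,"jaw":0},{"tx":0,"ty":0,"tz":0,"ax":0,"ay":0,"az":0,"jaw":0},{"tx":0,"ty":0,"tz":0,"ax":0,"ay":0,"az":0,"jaw":0},{"tx":0,"ty":0,"tz":0,"ax":0,"ay":0,"az":0,"jaw":0},{"tx":0,"ty":0,"tz":0,"ax":0,"ay":0,"az":0,"jaw":0},{"tx":0,"ty":0,"tz":0,"ax":0,"ay":0,"az":0,"jaw":0},{"tx":0,"ty":0,"tz":0,"ax":0,"ay":0,"az":0,"jaw":0},{"tx":0,"ty":0,"tz":0,"ax":0,"ay":0,"az":0,"jaw":0},{"tx":0,"ty":0,"tz":0,"ax":0,"ay":0,"az":0,"jaw":0},{"tx":0,"ty":0,"tz":0,"ax":0,"ay":0,"az":0,"jaw":0}])

```text
time_s: 11.52
eef_pos: [0.4599, -0.0724, 0.2234]
tcp_rot: [3.142, 0.525, 0.087]
contact_force: [0.4, 0.4, -3.2]
opening: 0.0062
gripper_force: 107.9
```

```bash
python3 snap.py t2; python3 - <<'E'
from h import *
a,b,c=[cv2.imread(f"pics/{n}.png",0)for n in("t0","t1","t2")]
# tracks of rack left/right top slot bars + tube by template matching
for nm,(x,y,w,h) in{"rackL":(200,138,24,60),"rackR":(278,138,26,60),"tube":(240,190,26,60)}.items():
    for k,im in(("t1",b),("t2",c)):
        r=cv2.matchTemplate(im[y-12:y+h+12,x-12:x+w+12],a[y:y+h,x:x+w],cv2.TM_CCOEFF_NORMED); _,v,_,l=cv2.minMaxLoc(r); print(nm,k,l[0]-12,l[1]-12,round(v,3))
print(cv2.absdiff(b,c).mean())
E
```

```text
{'time_s': np.float64(11.525), 'q': array([ 0.021,  0.669,  0.042,  1.612,  0.049,  1.381, -1.445]), 'eef_pos': array([ 0.46 , -0.072,  0.223]), 'tcp_rot': array([3.142, 0.525, 0.087]), 'contact_force': array([ 0.407,  0.39 , -3.158]), 'opening': np.float64(0.006), 'gripper_force': np.float64(107.894)}
rackL t1 -1 -2 0.562
rackL t2 -1 -2 0.586
rackR t1 0 -2 0.7
rackR t2 0 -2 0.701
tube t1 0 1 0.93
tube t2 0 1 0.93
0.9220428466796875
```

drive_tool(deltas=[{"tx":0,"ty":0,"tz":0,"ax":0,"ay":0,"az":0,"jaw":0},{"tx":0,"ty":0,"tz":0,"ax":0,"ay":0,"az":0,"jaw":0},{"tx":0,"ty":0,"tz":0,"ax":0,"ay":0,"az":0,"jaw":0},{"tx":0,"ty":0,"tz":0,"ax":0,"ay":0,"az":0,"jaw":0}])

```text
time_s: 12.08
eef_pos: [0.4599, -0.0724, 0.2234]
tcp_rot: [3.142, 0.525, 0.087]
contact_force: [-0.0, 0.2, -4.7]
opening: 0.006
gripper_force: 107.9
```

drive_tool(deltas=[{"tx":0,"ty":0,"tz":0,"ax":0.004,"ay":-0.045,"az":0,"jaw":0},{"tx":0,"ty":0,"tz":0,"ax":0.0065,"ay":-0.075,"az":0,"jaw":0},{"tx":0,"ty":0,"tz":0,"ax":0.0065,"ay":-0.075,"az":0,"jaw":0},{"tx":0,"ty":0,"tz":0,"ax":0.0065,"ay":-0.075,"az":0,"jaw":0},{"tx":0,"ty":0,"tz":0,"ax":0.0065,"ay":-0.075,"az":0,"jaw":0},{"tx":0,"ty":0,"tz":0,"ax":0.0065,"ay":-0.075,"az":0,"jaw":0},{"tx":0,"ty":0,"tz":0,"ax":0.0065,"ay":-0.075,"az":0,"jaw":0},{"tx":0,"ty":0,"tz":0,"ax":0.0025,"ay":-0.028,"az":0,"jaw":0},{"tx":0,"ty":0,"tz":0,"ax":0,"ay":0,"az":0,"jaw":0},{"tx":0,"ty":0,"tz":0,"ax":0,"ay":0,"az":0,"jaw":0}])

```text
time_s: 13.32
eef_pos: [0.46, -0.0724, 0.2234]
tcp_rot: [-3.142, 0.001, 0.087]
contact_force: [0.5, -0.0, -4.1]
opening: 0.0062
gripper_force: 107.8
```

```bash
python3 snap.py t3; cat > cmp.py <<'E'
from h import *; import sys
a,b=[cv2.imread(f"pics/{n}.png",0)for n in("t0",sys.argv[1])]
for nm,(x,y,w,h) in{"rackL":(200,138,24,60),"rackR":(278,138,26,60),"tube":(240,190,26,60)}.items():
    r=cv2.matchTemplate(b[y-12:y+h+12,x-12:x+w+12],a[y:y+h,x:x+w],cv2.TM_CCOEFF_NORMED); _,v,_,l=cv2.minMaxLoc(r); print(nm,l[0]-12,l[1]-12,round(v,3))
E
python3 cmp.py t3
```

```text
{'time_s': np.float64(13.325), 'q': array([ 9.300e-02,  3.800e-01,  3.000e-03,  2.022e+00, -2.000e-03,
        7.410e-01, -1.386e+00]), 'eef_pos': array([ 0.46 , -0.072,  0.223]), 'tcp_rot': array([-3.142e+00,  1.000e-03,  8.700e-02]), 'contact_force': array([ 0.516, -0.04 , -4.121]), 'opening': np.float64(0.006), 'gripper_force': np.float64(107.822)}
rackL 0 0 0.995
rackR 0 0 0.994
tube 0 0 0.979
```

The rack is level again and in exactly the same place in the gripper as before tipping. I'll carry it smoothly to the rinse dish.

drive_tool(deltas=[{"tx":0.2,"ty":2,"tz":0,"ax":0,"ay":0,"az":0,"jaw":0},{"tx":0.4,"ty":5,"tz":0,"ax":0,"ay":0,"az":0,"jaw":0},{"tx":0.6,"ty":8,"tz":0,"ax":0,"ay":0,"az":0,"jaw":0},{"tx":0.9,"ty":11,"tz":0,"ax":0,"ay":0,"az":0,"jaw":0},{"tx":1.1,"ty":14,"tz":0,"ax":0,"ay":0,"az":0,"jaw":0},{"tx":1.4,"ty":17,"tz":0,"ax":0,"ay":0,"az":0,"jaw":0},{"tx":1.6,"ty":20,"tz":0,"ax":0,"ay":0,"az":0,"jaw":0},{"tx":1.8,"ty":22,"tz":0,"ax":0,"ay":0,"az":0,"jaw":0},{"tx":1.9,"ty":23,"tz":0,"ax":0,"ay":0,"az":0,"jaw":0},{"tx":1.9,"ty":24,"tz":0,"ax":0,"ay":0,"az":0,"jaw":0}])

```text
time_s: 14.62
eef_pos: [0.4716, 0.0754, 0.2234]
tcp_rot: [-3.141, -0.0, 0.087]
contact_force: [0.2, 1.0, -4.2]
opening: 0.0061
gripper_force: 107.8
```

drive_tool(deltas=[{"tx":2,"ty":25,"tz":0,"ax":0,"ay":0,"az":0,"jaw":0},{"tx":2.1,"ty":26,"tz":0,"ax":0,"ay":0,"az":0,"jaw":0},{"tx":1.9,"ty":24,"tz":0,"ax":0,"ay":0,"az":0,"jaw":0},{"tx":1.9,"ty":23,"tz":0,"ax":0,"ay":0,"az":0,"jaw":0},{"tx":1.8,"ty":22,"tz":0,"ax":0,"ay":0,"az":0,"jaw":0},{"tx":1.6,"ty":20,"tz":0,"ax":0,"ay":0,"az":0,"jaw":0},{"tx":1.4,"ty":17,"tz":0,"ax":0,"ay":0,"az":0,"jaw":0},{"tx":1.1,"ty":14,"tz":0,"ax":0,"ay":0,"az":0,"jaw":0},{"tx":0.9,"ty":11,"tz":0,"ax":0,"ay":0,"az":0,"jaw":0},{"tx":0.6,"ty":8,"tz":0,"ax":0,"ay":0,"az":0,"jaw":0}])

```text
time_s: 15.88
eef_pos: [0.4871, 0.264, 0.2234]
tcp_rot: [3.141, 0.0, 0.087]
contact_force: [-0.0, 0.7, -4.1]
opening: 0.0064
gripper_force: 107.8
```

drive_tool(deltas=[{"tx":0.4,"ty":5,"tz":0,"ax":0,"ay":0,"az":0,"jaw":0},{"tx":0.2,"ty":2,"tz":-1,"ax":0,"ay":0,"az":0,"jaw":0},{"tx":0,"ty":0,"tz":-3,"ax":0,"ay":0,"az":0,"jaw":0},{"tx":0,"ty":0,"tz":-4,"ax":0,"ay":0,"az":0,"jaw":0},{"tx":0,"ty":0,"tz":-4,"ax":0,"ay":0,"az":0,"jaw":0},{"tx":0,"ty":0,"tz":-3,"ax":0,"ay":0,"az":0,"jaw":0},{"tx":0,"ty":0,"tz":-2,"ax":0,"ay":0,"az":0,"jaw":0},{"tx":0,"ty":0,"tz":0,"ax":0,"ay":0,"az":0,"jaw":0},{"tx":0,"ty":0,"tz":0,"ax":0,"ay":0,"az":0,"jaw":0}])

```text
time_s: 17.0
eef_pos: [0.4878, 0.2707, 0.2065]
tcp_rot: [-3.142, -0.0, 0.087]
contact_force: [0.1, -0.2, -2.8]
opening: 0.0063
gripper_force: 107.8
```

```bash
python3 snap.py t4; python3 cmp.py t4; python3 - <<'E'
from h import *
s=bot.get_image("scene");cv2.imwrite("pics/s4.png",cv2.resize(s[80:300,100:340],(400,367),interpolation=cv2.INTER_CUBIC))
E
python3 snap.py t5; python3 cmp.py t5
python3 -c "
import cv2,numpy as np
a=cv2.resize(cv2.imread('pics/t5.png'),(400,300));a=cv2.copyMakeBorder(a,0,67,0,0,cv2.BORDER_CONSTANT)
cv2.imwrite('pics/fin.png',np.hstack([cv2.imread('pics/s4.png'),a]))"
```

```text
{'time_s': np.float64(17.0), 'q': array([-0.539,  0.525, -0.028,  1.806,  0.019,  0.81 , -2.06 ]), 'eef_pos': array([0.488, 0.271, 0.207]), 'tcp_rot': array([-3.142, -0.   ,  0.087]), 'contact_force': array([ 0.087, -0.158, -2.813]), 'opening': np.float64(0.006), 'gripper_force': np.float64(107.816)}
rackL 0 0 0.959
rackR 0 0 0.91
tube 0 0 0.957
{'time_s': np.float64(17.1), 'q': array([-0.539,  0.525, -0.028,  1.806,  0.019,  0.81 , -2.06 ]), 'eef_pos': array([0.488, 0.271, 0.207]), 'tcp_rot': array([-3.141, -0.   ,  0.087]), 'contact_force': array([-0.119,  0.366, -3.539]), 'opening': np.float64(0.006), 'gripper_force': np.float64(107.817)}
rackL 0 0 0.96
rackR 0 0 0.913
tube 0 0 0.957
```

The rack hasn't moved in the grip and the tool is on target. I'll let any swing die down, check for motion, then hand in.

drive_tool(deltas=[{"tx":0,"ty":0,"tz":0,"ax":0,"ay":0,"az":0,"jaw":0},{"tx":0,"ty":0,"tz":0,"ax":0,"ay":0,"az":0,"jaw":0},{"tx":0,"ty":0,"tz":0,"ax":0,"ay":0,"az":0,"jaw":0},{"tx":0,"ty":0,"tz":0,"ax":0,"ay":0,"az":0,"jaw":0},{"tx":0,"ty":0,"tz":0,"ax":0,"ay":0,"az":0,"jaw":0},{"tx":0,"ty":0,"tz":0,"ax":0,"ay":0,"az":0,"jaw":0},{"tx":0,"ty":0,"tz":0,"ax":0,"ay":0,"az":0,"jaw":0},{"tx":0,"ty":0,"tz":0,"ax":0,"ay":0,"az":0,"jaw":0}])

```text
time_s: 18.15
eef_pos: [0.4877, 0.2706, 0.2064]
tcp_rot: [3.142, -0.0, 0.087]
contact_force: [-0.6, 0.3, -4.4]
opening: 0.0062
gripper_force: 107.8
```

```bash
python3 snap.py t6; python3 cmp.py t6; python3 - <<'E'
from h import *
im=[bot.get_image("wrist").astype(float) for _ in range(4)]
print([round(np.abs(im[i+1]-im[i]).mean(),3) for i in range(3)])
print(bot.close_job())
E
```

```text
{'time_s': np.float64(18.15), 'q': array([-0.539,  0.525, -0.028,  1.806,  0.019,  0.81 , -2.06 ]), 'eef_pos': array([0.488, 0.271, 0.206]), 'tcp_rot': array([ 3.142, -0.   ,  0.087]), 'contact_force': array([-0.593,  0.288, -4.416]), 'opening': np.float64(0.006), 'gripper_force': np.float64(107.816)}
rackL 0 0 0.956
rackR 0 0 0.919
tube 0 0 0.957
[np.float64(0.749), np.float64(0.747), np.float64(0.748)]
the job is handed in; nothing more can be done
None
```

The rack was lifted out, tipped about 30° over its dish for over two seconds, levelled and carried to the rinse dish, and the job was handed in at about 18 s with the rack held still and level, centred about 4 cm above that dish's rim; no verdict was returned.

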